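# Show the watered cell's roots to the root camera

## Task

One of the three identical plant cells in the grey carrier has been watered and is clearly heavier: find it by lifting cells a little in their wells, never drawing a dry one right out and leaving the dry ones fully seated. Draw the watered cell out and finish while holding it raised and still, tipped so that its underside squarely faces the lens of the root camera, centred on the lens and about 7 cm in front of it. Do not touch the camera and leave everything else on the bench where it is; the program ends with the cell still in the gripper.

Things in the scene. Friction and masses are not known exactly. Their poses are not given: they have to be found in the camera images.
- carrier: grey block, fixed to the bench, 90 (its x) x 325 (its y) x 60 high, with three square wells 52 wide and 52 deep in a row along its y, 105 apart, the middle one at its centre. Origin: centre of the underside; z up
- cell_a_mid (a point): centre (half-way up) of deep cell a, one of three look-alike square black plastic cells 48 x 48 x 115 high, plus a leaf rosette 15 high on top. z runs from base to top, x and y square to its sides. One cell, not known which, is watered: 0.29 to 0.39 kg; the two dry ones 0.10 to 0.14 kg. Starts upright in a well, square with the carrier, 2 mm play all round, base 8 above the bench
- cell_b_mid (a point): centre (half-way up) of deep cell b, one of three look-alike square black plastic cells 48 x 48 x 115 high, plus a leaf rosette 15 high on top. z runs from base to top, x and y square to its sides. One cell, not known which, is watered: 0.29 to 0.39 kg; the two dry ones 0.10 to 0.14 kg. Starts upright in a well, square with the carrier, 2 mm play all round, base 8 above the bench
- cell_c_mid (a point): centre (half-way up) of deep cell c, one of three look-alike square black plastic cells 48 x 48 x 115 high, plus a leaf rosette 15 high on top. z runs from base to top, x and y square to its sides. One cell, not known which, is watered: 0.29 to 0.39 kg; the two dry ones 0.10 to 0.14 kg. Starts upright in a well, square with the carrier, 2 mm play all round, base 8 above the bench
- cell_a_base (a point): centre of the underside of cell a, 57.5 below its centre; axes as the cell's
- cell_b_base (a point): centre of the underside of cell b, 57.5 below its centre; axes as the cell's
- cell_c_base (a point): centre of the underside of cell c, 57.5 below its centre; axes as the cell's
- rootcam: stand of the root camera, fixed to the bench: base plate 110 x 100 x 12 and a post 70 high that carries a white camera head (52 x 52 x 50 with a black lens barrel 42 dia, 18 long). Origin: on the bench, 95 straight below the lens; z up; it looks to its own -x side and up. Nothing of it stands more than 15 above the lens
- lens (a point): centre of the front glass of the root camera's lens, 95 above the bench. z = the direction in which it looks out, slanting up at 40 degrees from vertical and leaning towards the robot's side; x and y lie in the glass
- clay_pot_rim (a point): centre of the mouth of a small empty terracotta pot, 80 wide, 75 high, standing at the left; leave alone
- peat_mid (a point): centre of a brown 2 x 2 peat pot, 100 x 100 x 50, far right; leave alone
- jar_mid (a point): centre of an amber seed jar with green cap, 60 dia, 85 high, left; leave alone
- brush_grip (a point): handle of a small brush lying flat on the right; leave alone
- label_box_in (a point): inner floor of an empty wooden label box, 70 x 110 x 50, left, near the robot; leave alone
Things that resemble listed ones, but are neither listed nor needed, are in the scene too. What is shaped like the rootcam but blue or red is not meant.

How it is judged:
At the end, for the whole second after the job is handed in: The heavy cell is held still by the fingers alone, underside facing the lens, 45-100 mm from the glass and within 20 mm of the lens axis, tilted under 0.21 rad from it. The two left, each under 2.1 N on the carrier, are within 8 mm, other things within 30 mm, of their starts; camera untouched (((z of cell_a_base in the frame of lens between 0.045 and 0.1 m and x of cell_a_base in the frame of lens between -0.02 and 0.02 m and y of cell_a_base in the frame of lens between -0.02 and 0.02 m and z of cell_a_mid in the frame of lens above 0.095 m and angle between the z axis of cell_a_mid and the z axis of lens, either way round below 0.21 rad and height (world z) of cell_a_base above 0.1 m and contact force between cell_a and the fingers above 2 N and contact force between cell_a and rootcam below 0.2 N and linear speed of cell_a below 0.03 m/s and angular speed of cell_a below 0.2 rad/s and distance of each of cell_b_mid, cell_c_mid from where it was at the start of the episode below 0.008 m and angle between each of cell_b_mid, cell_c_mid's own z axis and vertical below 0.1 rad and contact force between cell_b and carrier between 0.4 and 2.1 N and contact force between cell_c and carrier between 0.4 and 2.1 N) or (z of cell_b_base in the frame of lens between 0.045 and 0.1 m and x of cell_b_base in the frame of lens between -0.02 and 0.02 m and y of cell_b_base in the frame of lens between -0.02 and 0.02 m and z of cell_b_mid in the frame of lens above 0.095 m and angle between the z axis of cell_b_mid and the z axis of lens, either way round below 0.21 rad and height (world z) of cell_b_base above 0.1 m and contact force between cell_b and the fingers above 2 N and contact force between cell_b and rootcam below 0.2 N and linear speed of cell_b below 0.03 m/s and angular speed of cell_b below 0.2 rad/s and distance of each of cell_a_mid, cell_c_mid from where it was at the start of the episode below 0.008 m and angle between each of cell_a_mid, cell_c_mid's own z axis and vertical below 0.1 rad and contact force between cell_a and carrier between 0.4 and 2.1 N and contact force between cell_c and carrier between 0.4 and 2.1 N) or (z of cell_c_base in the frame of lens between 0.045 and 0.1 m and x of cell_c_base in the frame of lens between -0.02 and 0.02 m and y of cell_c_base in the frame of lens between -0.02 and 0.02 m and z of cell_c_mid in the frame of lens above 0.095 m and angle between the z axis of cell_c_mid and the z axis of lens, either way round below 0.21 rad and height (world z) of cell_c_base above 0.1 m and contact force between cell_c and the fingers above 2 N and contact force between cell_c and rootcam below 0.2 N and linear speed of cell_c below 0.03 m/s and angular speed of cell_c below 0.2 rad/s and distance of each of cell_a_mid, cell_b_mid from where it was at the start of the episode below 0.008 m and angle between each of cell_a_mid, cell_b_mid's own z axis and vertical below 0.1 rad and contact force between cell_a and carrier between 0.4 and 2.1 N and contact force between cell_b and carrier between 0.4 and 2.1 N)) and distance of each of clay_pot_rim, peat_mid, jar_mid, brush_grip, label_box_in from where it was at the start of the episode below 0.03 m); the arm keeps its last pose, push and grip.
It fails at once if a cell is drawn right out of its well while the heavy one still rests in the carrier ((height (world z) of cell_a_base above 0.065 m and contact force between cell_b and carrier above 2.1 N) or (height (world z) of cell_a_base above 0.065 m and contact force between cell_c and carrier above 2.1 N) or (height (world z) of cell_b_base above 0.065 m and contact force between cell_a and carrier above 2.1 N) or (height (world z) of cell_b_base above 0.065 m and contact force between cell_c and carrier above 2.1 N) or (height (world z) of cell_c_base above 0.065 m and contact force between cell_a and carrier above 2.1 N) or (height (world z) of cell_c_base above 0.065 m and contact force between cell_b and carrier above 2.1 N)).
It fails at once if the root camera is touched (contact force between rootcam and anything else above 1 N).
It fails at once if something else on the bench is disturbed (distance of any of clay_pot_rim, peat_mid, jar_mid, brush_grip, label_box_in from where it was at the start of the episode above 0.03 m).
It also fails if it takes over 58 s, if anything falls off the work surface, if the arm or the gripper's body presses on something with over 40 N, if the wrist force passes 120 N, or if a joint passes its speed limit or range.

## Robot

A 6-joint arm with a two-finger parallel gripper is mounted at the origin on the work surface. World frame = base frame: x ahead of the robot, y to its left, z up, the work surface at z = 0. Lengths are in m, angles in rad, forces in N, time in s.
With the tool pointing down it reaches from about 0.35 to 1 m from the base axis. Payload 7.1 kg.
Tool frame: the origin (TCP) lies midway between the tips of the shut fingers; the grasp point (between the pads) lies 19 mm behind it; z points along the fingers, y is the direction in which the jaws open and shut (so a half turn about z gives the same grasp; the last joint's range is limited). The gripper opens to 85 mm and grips with 20 to 120 N. Pads are 22 mm wide; open, the fingers measure 114 mm over their backs; the gripper's body (76 mm by 85 mm) begins 54 mm behind the grasp point. The pads swing forward as they close: fully open they stand 13 mm farther back than shut.
Start: joints at [1.3, 0.423, 1.63, -0, 1.089, -0.019], TCP at [0.156, 0.605, 0.231] pointing down, gripper open.
Joint ranges: [-3, 3], [-0.9, 2.11], [0.09, 2.58], [-1.31, 4.45], [0.11, 2.69], [-2.54, 2.54]. Speed limits (rad/s): [2.39, 2.39, 3.01, 3.14, 3.14, 3.14].

## Interface

Orientations are given as a unit quaternion [x, y, z, w].
In Python, from plant import bot gives the robot as it stands. The module is installed in compiled form; this text tells all that it offers.
- The arm moves only by the tool jog_arm, never from a script. Its argument "series" is text: rows parted by semicolons, each of 7 numbers parted by spaces: the turn, a rotation vector about the tool's x, y, z normalised to -1 to 1, where 1 is pi/2 rad, then the shift along the tool's x, y, z normalised to -1 to 1, where 1 is 0.12 m, then the opening, from 0 (shut) to 1 (fully open). A call has exactly 8 rows; each row is the pose to reach, as a shift and turn from the pose commanded when the call began, along the tool's axes at that moment; what a row does not reach only later rows make up. A row lasts 1/10 s, in which the tool goes at most 50 mm and 8.59 degrees, less where a joint would pass 70% of its speed; a pose out of reach is approached as far as the arm can. A call with a number of a shift or a turn outside -1 to 1 is refused whole. A call with a gripper value outside its range is refused whole. The fingers move at their own pace and stop on an object; the grip force is fixed at half the most. Time passes only in rows, so rows that repeat a pose let the fingers close, or fill a call up. It gives the time, the measured TCP pose, the force and the opening at its end, in the units of the state.
- bot.state(): the state, without advancing time (a new reading comes with each control period).
- bot.read_camera(name): name is "scene" or "top" or "wrist"; returns a dict with "color" (400x640x3 uint8, red, green, blue), "mtx" (3x3 intrinsics, pixels), "R" (3x3) and "t" (3): a world point X has camera coordinates R X + t. Camera axes: x right, y down, z forward; pixel columns grow to the right and rows downward; lengths in m; the calibration is good to about 2 mm. A picture is of the moment at which its call begins. There is no depth.
- bot.hand_in(): hands the job in, once; it reports no verdict.
The state is a dict: "time_s": time; "qpos": joint angles; "joint_velocities": joint speeds; "joint_torque": joint torques, N m; "tool_pos": TCP position; "tool_rot": TCP orientation; "ft_force": force on the tool from outside, world axes, zero at the start; "moment": the same for the moment, N m; "gripper_width": opening from 0.0 (shut) to 1.0 (fully open).
Only numpy, scipy, OpenCV 4.12 (cv2) and the standard library are available. Lean on these libraries where they do the work, as an engineer would, in place of code of your own. Each camera call takes 0.05 s, during which the arm holds its last target. There are 200 camera calls.

## Working session

There is one attempt and no reset: what is moved stays moved. The work goes in short steps, Python scripts to look and compute and a tool call to move; the robot and the scene stay as the last step left them, time stands still between calls to the robot, and variables do not carry over. Pictures are saved under pics/ and viewed, on a budget of 10 in all, crops included, one or two more only if the job needs it, and the job is handed in when it is done.

Besides the shell and the picture viewer there is one more tool, called after ">>>" as name(argument=value, ...), one argument or row to a line, values as JSON. jog_arm: Moves the arm, as the interface text tells. Scaled input: -1 to 1 covers 0.12 m each way for a shift and pi/2 rad each way for a turn. Its arguments: {"type":"object","properties":{"series":{"type":"string"}},"required":["series"]}

```bash
mkdir -p pics
python3 - <<'E'
from plant import bot
import cv2,numpy as np
for n in ["scene","top"]:
    c=bot.read_camera(n); cv2.imwrite(f"pics/{n}0.png",c["color"][:,:,::-1]); print(n,c["mtx"].tolist(),c["R"].round(4).tolist(),c["t"].round(4).tolist())
    np.savez(f"{n}0.npz",**c)
s=bot.state(); print({k:np.round(v,3).tolist() for k,v in s.items()})
E
```

```text
scene [[384.54279323518654, 0.0, 315.4848131581606], [0.0, 384.54279323518654, 201.883975569452], [0.0, 0.0, 1.0]] [[-0.629, 0.7773, -0.0114], [0.5929, 0.4702, -0.6538], [-0.5028, -0.418, -0.7566]] [0.3774, -0.2244, 1.6746]
top [[491.54757812750137, 0.0, 313.8457395496904], [0.0, 491.54757812750137, 197.4809334057116], [0.0, 0.0, 1.0]] [[-0.0177, -0.9998, -0.0076], [-0.9982, 0.0181, -0.0565], [0.0567, 0.0066, -0.9984]] [-0.0312, 0.552, 1.8556]
{'time_s': 0.1, 'qpos': [1.3, 0.424, 1.631, -0.0, 1.089, -0.019], 'joint_velocities': [-0.001, -0.003, -0.003, -0.001, 0.001, -0.001], 'joint_torque': [0.001, -55.842, -28.245, 0.0, 0.003, -0.0], 'tool_pos': [0.156, 0.605, 0.231], 'tool_rot': [0.126, 0.992, -0.001, -0.0], 'ft_force': [0.035, -0.965, 0.349], 'moment': [0.022, 0.009, -0.013], 'gripper_width': 0.997}
```

View pics/scene0.png

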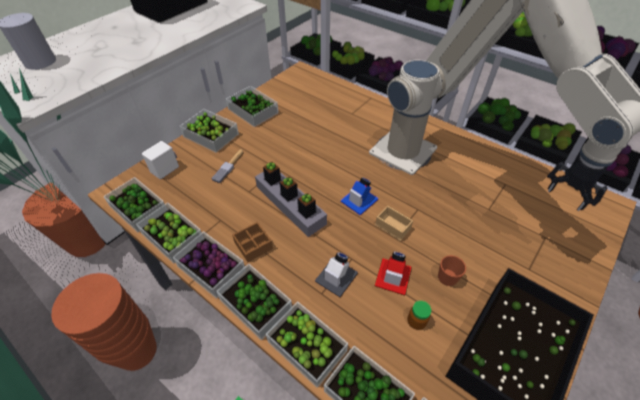

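View pics/top0.png

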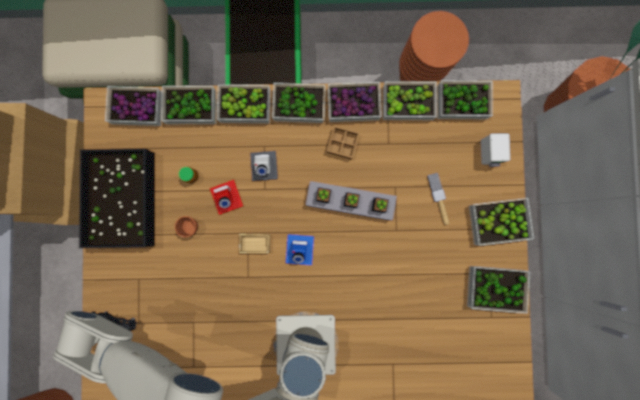

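The top view shows the carrier at about (351,201), with cells at (323,195), (352,200) and (381,205). Three things have the rootcam's shape: the white and grey one at (264,165), red at (226,198) and blue at (299,250). The white box at (495,150) has no lens. I choose the white one at (264,165), which is scene (337,270), and will check it in one close crop while measuring.

```bash
cat > h.py <<'E'
import numpy as np,cv2
from plant import bot
def load(n): return dict(np.load(n))
def ray(c,u,v):
    d=c["R"].T@np.linalg.solve(c["mtx"],[u,v,1.]); return -c["R"].T@c["t"],d
def plane(c,u,v,z):
    o,d=ray(c,u,v); return o+d*(z-o[2])/d[2]
def two(c1,p1,c2,p2):
    o1,d1=ray(c1,*p1);o2,d2=ray(c2,*p2);d1/=np.linalg.norm(d1);d2/=np.linalg.norm(d2)
    s=np.linalg.lstsq(np.stack([d1,-d2],1),o2-o1,rcond=None)[0]
    a,b=o1+s[0]*d1,o2+s[1]*d2; return (a+b)/2,np.linalg.norm(a-b)
def proj(c,X):
    p=c["mtx"]@(c["R"]@np.array(X)+c["t"]); return p[:2]/p[2]
E
python3 - <<'E'
from h import *
t=load("top0.npz");s=load("scene0.npz")
# carrier grey mask in top
im=t["color"].astype(int);hsv=cv2.cvtColor(t["color"],cv2.COLOR_RGB2HSV)
roi=np.zeros(im.shape[:2],bool);roi[175:228,298:404]=1
m=(roi&(hsv[:,:,1]<60)&(hsv[:,:,2]>70)).astype(np.uint8)
cs,_=cv2.findContours(m,cv2.RETR_EXTERNAL,cv2.CHAIN_APPROX_NONE);k=max(cs,key=cv2.contourArea)
r=cv2.minAreaRect(k);print(r)
bp=cv2.boxPoints(r);P=np.array([plane(t,*p,.06) for p in bp]);print(P.round(3),P.mean(0).round(4),[np.linalg.norm(P[i]-P[i-1]).round(3) for i in range(4)])
for n,c,R in (("top",t,(170,230,300,400)),("scene",s,(150,235,250,330))):
    h=cv2.cvtColor(c["color"],cv2.COLOR_RGB2HSV);roi=np.zeros(h.shape[:2],bool);roi[R[0]:R[1],R[2]:R[3]]=1
    m=(roi&(h[:,:,0]>30)&(h[:,:,0]<75)&(h[:,:,1]>90)&(h[:,:,2]>50)).astype(np.uint8)
    _,_,st,ce=cv2.connectedComponentsWithStats(m)
    for a,b in zip(st[1:],ce[1:]):
        if a[4]>25: print(n,a,b.round(1),plane(c,*b,.135).round(3))
a=cv2.resize(t["color"][140:190,235:295],(360*1,300),interpolation=cv2.INTER_CUBIC)
b=cv2.resize(s["color"][245:300,305:371],(360,300),interpolation=cv2.INTER_CUBIC)
cv2.imwrite("pics/cam.png",np.hstack([a,b])[:,:,::-1])
E
```

```text
((350.7825622558594, 200.37522888183594), (88.7118911743164, 25.48699951171875), 9.865806579589844)
[[ 0.52  -0.008  0.06 ]
 [ 0.614 -0.025  0.06 ]
 [ 0.551 -0.349  0.06 ]
 [ 0.458 -0.33   0.06 ]] [ 0.5357 -0.1781  0.06  ] [np.float64(0.328), np.float64(0.095), np.float64(0.329), np.float64(0.095)]
top [319 190  10  10  73] [323.2 194.2] [ 0.556 -0.075  0.135]
top [348 195  10  10  75] [352.1 199.1] [ 0.536 -0.178  0.135]
top [377 200  10  10  75] [381.2 204.1] [ 0.517 -0.281  0.135]
scene [267 163   8   7  48] [270.5 165.8] [ 0.521 -0.277  0.135]
scene [283 178  10   8  57] [287.6 181.1] [ 0.54  -0.174  0.135]
scene [302 194   9   8  60] [306.  197.7] [ 0.56  -0.072  0.135]
```

View pics/cam.png

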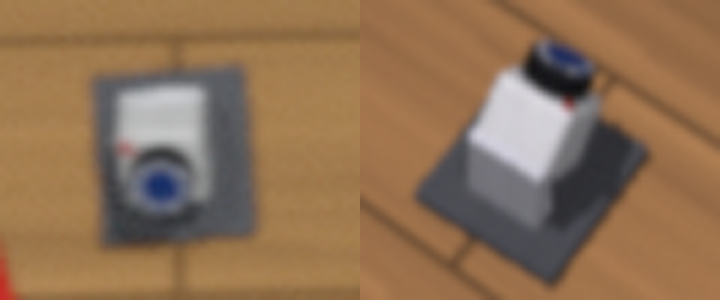

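The close crop confirms a grey base plate, white head, black barrel and blue glass. The glass is at about (262,171) in top and (343,255) in scene. The two views agree on the cells to 4 mm, and they are spaced 105 mm apart. Next is the lens measurement and the first move.

Run:
```python
from h import *
t=load("top0.npz");s=load("scene0.npz");g=[]
for n,c,R in (("top",t,(160,182,250,275)),("scene",s,(246,265,330,355))):
    h=cv2.cvtColor(c["color"],cv2.COLOR_RGB2HSV);m=np.zeros(h.shape[:2],np.uint8)
    q=h[R[0]:R[1],R[2]:R[3]];m[R[0]:R[1],R[2]:R[3]]=(q[:,:,0]>100)&(q[:,:,0]<135)&(q[:,:,1]>110)
    _,_,st,ce=cv2.connectedComponentsWithStats(m);i=1+st[1:,4].argmax();print(n,st[i],ce[i]);g.append(ce[i])
L,e=two(t,g[0],s,g[1]);print("lens",L.round(4),e.round(4),plane(t,*g[0],.095).round(4),plane(s,*g[1],.095).round(4))
# base plate in top
h=cv2.cvtColor(t["color"],cv2.COLOR_RGB2HSV);roi=np.zeros(h.shape[:2],bool);roi[145:186,245:285]=1
im=t["color"].astype(int);m=(roi&(im[:,:,0]-im[:,:,2]<25)).astype(np.uint8)
k=max(cv2.findContours(m,cv2.RETR_EXTERNAL,cv2.CHAIN_APPROX_NONE)[0],key=cv2.contourArea)
r=cv2.minAreaRect(k);P=np.array([plane(t,*p,.012) for p in cv2.boxPoints(r)]);print(r,P.round(3).tolist(),P.mean(0).round(3))
for i in range(4):
    d=P[i]-P[i-1];print(np.linalg.norm(d).round(3),np.degrees(np.arctan2(d[1],d[0])).round(1))
```

```text
top [259 169   5   4  17] [261.11764706 170.58823529]
scene [340 254   5   3   8] [342.    255.125]
lens [0.649  0.1492 0.0955] 0.0006 [0.6489 0.1495 0.095 ] [0.6489 0.1488 0.095 ]
((263.4620666503906, 165.54483032226562), (27.571102142333984, 25.079736709594727), 85.2363510131836) [[0.728, 0.202, 0.012], [0.734, 0.105, 0.012], [0.628, 0.098, 0.012], [0.622, 0.194, 0.012]] [0.678 0.15  0.012]
0.106 4.1
0.096 -86.3
0.106 -176.0
0.096 93.7
```

>>> jog_arm(
  series="0 0 0.09 0.12 -0.12 0 1;0 0 0.18 0.35 -0.35 0 1;0 0 0.27 0.6 -0.6 0 1;0 0 0.36 0.8 -0.8 0 1;0 0 0.45 1 -1 0 1;0 0 0.5 1 -1 0 1;0 0 0.5 1 -1 0 1;0 0 0.5 1 -1 0 1",
)

```text
time_s: 0.9
tool_pos: [0.0097, 0.5192, 0.2313]
tool_rot: [0.495, 0.869, 0.0, 0.0]
ft_force: [-0.3, -0.0, 0.4]
gripper_width: 0.999
```

>>> jog_arm(
  series="0 0 0.08 -0.15 0.15 0 1;0 0 0.17 -0.4 0.4 0 1;0 0 0.26 -0.65 0.65 0 1;0 0 0.35 -0.85 0.85 0 1;0 0 0.43 -1 1 0 1;0 0 0.46 -1 1 0 1;0 0 0.46 -1 1 0 1;0 0 0.46 -1 1 0 1",
)

```text
time_s: 1.7
tool_pos: [0.1743, 0.4767, 0.2311]
tool_rot: [0.77, 0.638, -0.0, 0.0]
ft_force: [-0.2, 0.1, 1.2]
gripper_width: 1.0
```

>>> jog_arm(
  series="0 0 0 -0.1 0.1 0 1;0 0 0 -0.25 0.25 0 1;0 0 0 -0.4 0.4 0 1;0 0 0 -0.55 0.55 0 1;0 0 0 -0.7 0.7 0 1;0 0 0 -0.85 0.85 0 1;0 0 0 -1 1 0 1;0 0 0 -1 1 0 1",
)

```text
time_s: 2.5
tool_pos: [0.2698, 0.3339, 0.2312]
tool_rot: [0.771, 0.637, -0.0, 0.0]
ft_force: [0.2, -0.3, 0.3]
gripper_width: 0.998
```

>>> jog_arm(
  series="0 0 0 -0.1 0.1 0 1;0 0 0 -0.25 0.25 0 1;0 0 0 -0.4 0.4 0 1;0 0 0 -0.55 0.55 0 1;0 0 0 -0.7 0.7 0 1;0 0 0 -0.85 0.85 0 1;0 0 0 -1 1 0 1;0 0 0 -1 1 0 1",
)

```text
time_s: 3.3
tool_pos: [0.3654, 0.1946, 0.2314]
tool_rot: [0.771, 0.637, 0.0, 0.0]
ft_force: [0.1, 0.4, 0.1]
gripper_width: 0.999
```

>>> jog_arm(
  series="0 0 0 -0.1 0.1 0 1;0 0 0 -0.25 0.25 0 1;0 0 0 -0.4 0.4 0 1;0 0 0 -0.55 0.55 0 1;0 0 0 -0.7 0.7 0 1;0 0 0 -0.85 0.85 0 1;0 0 0 -1 1 0 1;0 0 0 -1 1 0 1",
)

```text
time_s: 4.1
tool_pos: [0.4612, 0.0547, 0.2314]
tool_rot: [0.771, 0.637, 0.0, 0.0]
ft_force: [0.5, 0.9, 0.3]
gripper_width: 1.001
```

>>> jog_arm(
  series="0 0 0 -0.1 0.1 0 1;0 0 0 -0.25 0.25 0 1;0 0 0 -0.4 0.4 0 1;0 0 0 -0.55 0.6 0 1;0 0 0 -0.7 0.75 0 1;0 0 0 -0.85 0.9 0 1;0 0 0 -0.92 0.98 0 1;0 0 0 -0.92 0.98 0 1",
)

```text
time_s: 4.9
tool_pos: [0.5551, -0.0749, 0.2311]
tool_rot: [0.771, 0.637, 0.0, -0.0]
ft_force: [0.3, 0.1, 0.2]
gripper_width: 1.0
```

Run:
```python
from h import *
c=bot.read_camera("wrist");np.savez("w1.npz",**c);cv2.imwrite("pics/w1.png",c["color"][:,:,::-1])
print(bot.state()["tool_pos"])
h=cv2.cvtColor(c["color"],cv2.COLOR_RGB2HSV)
m=((h[:,:,0]>30)&(h[:,:,0]<75)&(h[:,:,1]>90)&(h[:,:,2]>50)).astype(np.uint8)
_,_,st,ce=cv2.connectedComponentsWithStats(m)
for a,b in zip(st[1:],ce[1:]):
    if a[4]>100: print(a,b.round(1),plane(c,*b,.13).round(4))
for X in [(.556,-.075,.123),(.536,-.178,.123),(.517,-.281,.123)]: print(proj(c,X).round())
```

```text
[ 0.55427685 -0.07422423  0.2309884 ]
[615   7  25  54 938] [629.3  36. ] [0.7967 0.0047 0.13  ]
[629  77  11  22 201] [634.8  87.8] [ 0.8051 -0.0328  0.13  ]
[ 305  180   43   39 1174] [326.4 199.2] [ 0.5585 -0.0762  0.13  ]
[307 287  38  34 913] [326.  303.7] [ 0.5388 -0.1797  0.13  ]
[ 588  312   52   88 2884] [618.5 351.5] [ 0.821  -0.2926  0.13  ]
[323. 196.]
[323. 298.]
[323. 380.]
```

View pics/w1.png

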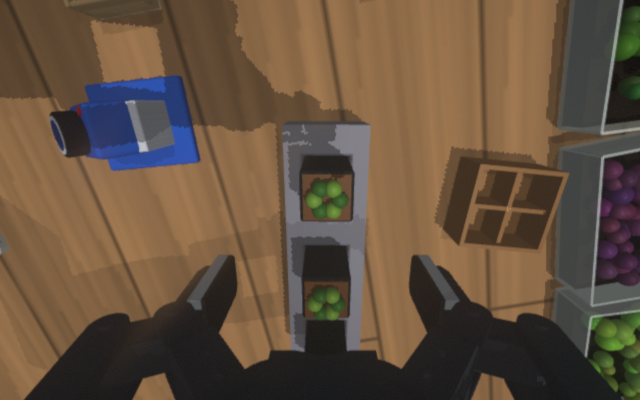

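The wrist view shows cell a at (327,194) and cell b at (326,298), square with the jaws. The cell a estimates from the three views agree to about 3 mm, averaging (0.558, -0.075). I'm descending onto cell a.

>>> jog_arm(
  series="0 0 0 0 0.03 0.1 1;0 0 0 0 0.03 0.25 1;0 0 0 0 0.03 0.4 1;0 0 0 0 0.03 0.5 1;0 0 0 0 0.03 0.6 1;0 0 0 0 0.03 0.65 1;0 0 0 0 0.03 0.67 1;0 0 0 0 0.03 0.67 1",
)

```text
time_s: 5.75
tool_pos: [0.5583, -0.0757, 0.1509]
tool_rot: [0.771, 0.637, -0.0, -0.0]
ft_force: [0.5, -1.4, 0.4]
gripper_width: 0.996
```

>>> jog_arm(
  series="0 0 0 0 0 0.1 1;0 0 0 0 0 0.2 1;0 0 0 0 0 0.3 1;0 0 0 0 0 0.4 1;0 0 0 0 0 0.5 1;0 0 0 0 0 0.58 1;0 0 0 0 0 0.6 1;0 0 0 0 0 0.6 1",
)

```text
time_s: 6.55
tool_pos: [0.558, -0.0757, 0.0783]
tool_rot: [0.771, 0.637, -0.0, -0.0]
ft_force: [0.2, 1.2, 0.1]
gripper_width: 1.003
```

>>> jog_arm(
  series="0 0 0 0 0 0 0.7;0 0 0 0 0 0 0.6;0 0 0 0 0 0 0.5;0 0 0 0 0 0 0.4;0 0 0 0 0 0 0.3;0 0 0 0 0 0 0.3;0 0 0 0 0 0 0.3;0 0 0 0 0 0 0.3",
)

```text
time_s: 7.35
tool_pos: [0.5586, -0.0758, 0.0796]
tool_rot: [0.771, 0.637, 0.0, 0.0]
ft_force: [-1.3, 0.7, 6.0]
gripper_width: 0.553
```

```bash
cat > st.py <<'E'
from plant import bot
import numpy as np
F=[]
for i in range(4):
    bot.read_camera("top");s=bot.state();F.append(np.r_[s["ft_force"],s["moment"]])
print(s["time_s"],s["tool_pos"].round(4) if hasattr(s["tool_pos"],"round") else s["tool_pos"],"w",s["gripper_width"],"F",np.mean(F,0).round(2),np.std(F,0).round(2), "tq",np.round(s["joint_torque"],2),"q",np.round(s["qpos"],2))
E
python3 st.py
```

```text
7.55 [ 0.5586 -0.0758  0.0796] w 0.5557358196319971 F [-1.14 -0.08  5.81  0.04  0.13  0.02] [0.25 0.35 0.28 0.03 0.03 0.03] tq [-5.000e-02 -5.120e+01 -1.843e+01 -1.000e-02 -3.100e-01 -0.000e+00] q [-0.16  0.55  1.85  0.    0.74  0.03]
```

>>> jog_arm(
  series="0 0 0 0 0 -0.03 0.3;0 0 0 0 0 -0.06 0.3;0 0 0 0 0 -0.09 0.3;0 0 0 0 0 -0.12 0.3;0 0 0 0 0 -0.12 0.3;0 0 0 0 0 -0.12 0.3;0 0 0 0 0 -0.12 0.3;0 0 0 0 0 -0.12 0.3",
)

```text
time_s: 8.35
tool_pos: [0.5581, -0.0757, 0.0932]
tool_rot: [0.771, 0.637, -0.0, -0.0]
ft_force: [0.1, -0.3, -1.7]
gripper_width: 0.558
```

```bash
python3 st.py
```

```text
8.55 [ 0.5581 -0.0757  0.0932] w 0.555836768894657 F [ 0.1   0.04 -1.54 -0.03 -0.02 -0.02] [0.49 0.18 0.35 0.01 0.03 0.02] tq [  0.   -54.5  -20.31  -0.     0.    -0.  ] q [-0.16  0.53  1.85  0.    0.76  0.03]
```

Cell a weighs about 1.5 N with lateral forces near zero, so it is dry. I'm seating it, releasing, and moving to cell b.

>>> jog_arm(
  series="0 0 0 0 0 0.03 0.3;0 0 0 0 0 0.06 0.3;0 0 0 0 0 0.09 0.3;0 0 0 0 0 0.11 0.3;0 0 0 0 0 0.12 0.3;0 0 0 0 0 0.12 0.3;0 0 0 0 0 0.12 0.6;0 0 0 0 0 0.12 0.8",
)

```text
time_s: 9.35
tool_pos: [0.5584, -0.0758, 0.0789]
tool_rot: [0.771, 0.637, 0.0, 0.0]
ft_force: [0.1, 0.2, 0.1]
gripper_width: 0.754
```

>>> jog_arm(
  series="0 0 0 0 0 0 1;0 0 0 0 0 0 1;0 0 0 0 0 -0.1 1;0 0 0 0 0 -0.25 1;0 0 0 0 0 -0.4 1;0 0 0 0 0 -0.55 1;0 0 0 0 0 -0.65 1;0 0 0 0 0 -0.65 1",
)

```text
time_s: 10.15
tool_pos: [0.5595, -0.0759, 0.1591]
tool_rot: [0.771, 0.637, 0.001, 0.001]
ft_force: [-0.2, 0.2, -1.2]
gripper_width: 0.999
```

>>> jog_arm(
  series="0 0 0 -0.1 0 0 1;0 0 0 -0.25 0 0 1;0 0 0 -0.4 0 0 1;0 0 0 -0.55 0 0 1;0 0 0 -0.7 0 0 1;0 0 0 -0.83 0 0 1;0 0 0 -0.87 0 0 1;0 0 0 -0.87 0 0 1",
)

```text
time_s: 10.95
tool_pos: [0.5381, -0.179, 0.1564]
tool_rot: [0.771, 0.637, -0.0, -0.0]
ft_force: [0.6, -0.0, -0.2]
gripper_width: 0.998
```

>>> jog_arm(
  series="0 0 0 0 0 0.08 1;0 0 0 0 0 0.2 1;0 0 0 0 0 0.32 1;0 0 0 0 0 0.44 1;0 0 0 0 0 0.56 1;0 0 0 0 0 0.63 1;0 0 0 0 0 0.65 1;0 0 0 0 0 0.65 1",
)

```text
time_s: 11.75
tool_pos: [0.5385, -0.1782, 0.0785]
tool_rot: [0.771, 0.637, -0.0, -0.0]
ft_force: [0.8, 0.3, 0.4]
gripper_width: 1.002
```

>>> jog_arm(
  series="0 0 0 0 0 0 0.7;0 0 0 0 0 0 0.6;0 0 0 0 0 0 0.5;0 0 0 0 0 0 0.4;0 0 0 0 0 0 0.3;0 0 0 0 0 0 0.3;0 0 0 0 0 0 0.3;0 0 0 0 0 0 0.3",
)

```text
time_s: 12.55
tool_pos: [0.539, -0.1784, 0.0797]
tool_rot: [0.771, 0.637, 0.0, 0.0]
ft_force: [-0.4, 0.1, 6.3]
gripper_width: 0.554
```

>>> jog_arm(
  series="0 0 0 0 0 -0.03 0.3;0 0 0 0 0 -0.06 0.3;0 0 0 0 0 -0.09 0.3;0 0 0 0 0 -0.12 0.3;0 0 0 0 0 -0.12 0.3;0 0 0 0 0 -0.12 0.3;0 0 0 0 0 -0.12 0.3;0 0 0 0 0 -0.12 0.3",
)

```text
time_s: 13.35
tool_pos: [0.5385, -0.1782, 0.0932]
tool_rot: [0.771, 0.637, -0.0, -0.0]
ft_force: [-0.1, 0.5, -1.4]
gripper_width: 0.557
```

```bash
python3 st.py
```

```text
13.55 [ 0.5385 -0.1782  0.0932] w 0.5575591021013957 F [ 0.    0.39 -1.25  0.   -0.02 -0.01] [0.36 0.44 0.32 0.03 0.02 0.01] tq [  0.   -54.96 -20.48  -0.     0.    -0.  ] q [-0.34  0.53  1.84  0.    0.77 -0.15]
```

Cell b weighs about 1.25 N, so it is also dry. I'm seating it and weighing cell c the same way.

>>> jog_arm(
  series="0 0 0 0 0 0.03 0.3;0 0 0 0 0 0.06 0.3;0 0 0 0 0 0.09 0.3;0 0 0 0 0 0.11 0.3;0 0 0 0 0 0.12 0.3;0 0 0 0 0 0.12 0.3;0 0 0 0 0 0.12 0.6;0 0 0 0 0 0.12 0.8",
)

```text
time_s: 14.35
tool_pos: [0.5387, -0.1783, 0.0789]
tool_rot: [0.771, 0.637, 0.0, 0.0]
ft_force: [0.4, -0.8, -0.8]
gripper_width: 0.753
```

>>> jog_arm(
  series="0 0 0 0 0 0 1;0 0 0 0 0 0 1;0 0 0 0 0 -0.1 1;0 0 0 0 0 -0.25 1;0 0 0 0 0 -0.4 1;0 0 0 0 0 -0.55 1;0 0 0 0 0 -0.65 1;0 0 0 0 0 -0.65 1",
)

```text
time_s: 15.15
tool_pos: [0.5398, -0.1787, 0.1591]
tool_rot: [0.771, 0.637, 0.001, 0.002]
ft_force: [-0.5, -0.8, 0.7]
gripper_width: 1.003
```

>>> jog_arm(
  series="0 0 0 -0.1 0 0 1;0 0 0 -0.25 0 0 1;0 0 0 -0.4 0 0 1;0 0 0 -0.55 0 0 1;0 0 0 -0.7 0 0 1;0 0 0 -0.83 0 0 1;0 0 0 -0.87 0 0 1;0 0 0 -0.87 0 0 1",
)

```text
time_s: 15.95
tool_pos: [0.5186, -0.2815, 0.1566]
tool_rot: [0.771, 0.637, -0.0, -0.0]
ft_force: [0.1, 0.5, -0.8]
gripper_width: 1.002
```

>>> jog_arm(
  series="0 0 0 0 0 0.08 1;0 0 0 0 0 0.2 1;0 0 0 0 0 0.32 1;0 0 0 0 0 0.44 1;0 0 0 0 0 0.56 1;0 0 0 0 0 0.63 1;0 0 0 0 0 0.65 1;0 0 0 0 0 0.65 1",
)

```text
time_s: 16.75
tool_pos: [0.5189, -0.2808, 0.0785]
tool_rot: [0.771, 0.637, -0.0, -0.0]
ft_force: [-0.1, 0.8, -0.3]
gripper_width: 1.001
```

>>> jog_arm(
  series="0 0 0 0 0 0 0.7;0 0 0 0 0 0 0.6;0 0 0 0 0 0 0.5;0 0 0 0 0 0 0.4;0 0 0 0 0 0 0.3;0 0 0 0 0 0 0.3;0 0 0 0 0 0 0.3;0 0 0 0 0 0 0.3",
)

```text
time_s: 17.55
tool_pos: [0.5193, -0.281, 0.0797]
tool_rot: [0.771, 0.637, 0.0, 0.0]
ft_force: [-2.4, 0.1, 5.7]
gripper_width: 0.557
```

>>> jog_arm(
  series="0 0 0 0 0 -0.03 0.3;0 0 0 0 0 -0.06 0.3;0 0 0 0 0 -0.09 0.3;0 0 0 0 0 -0.12 0.3;0 0 0 0 0 -0.12 0.3;0 0 0 0 0 -0.12 0.3;0 0 0 0 0 -0.12 0.3;0 0 0 0 0 -0.12 0.3",
)

```text
time_s: 18.35
tool_pos: [0.5188, -0.2807, 0.0931]
tool_rot: [0.771, 0.637, -0.0, -0.0]
ft_force: [0.0, -0.1, -3.3]
gripper_width: 0.556
```

```bash
python3 st.py
python3 - <<'E'
from h import *
c=bot.read_camera("wrist");np.savez("w2.npz",**c);cv2.imwrite("pics/w2.png",c["color"][:,:,::-1])
E
```

```text
18.55 [ 0.5189 -0.2808  0.0932] w 0.5571663020149137 F [-0.43 -0.2  -3.62  0.01  0.   -0.  ] [0.36 0.28 0.26 0.01 0.02 0.04] tq [ -0.   -58.45 -21.86  -0.     0.     0.  ] q [-0.52  0.56  1.79  0.    0.79 -0.33]
```

View pics/w2.png

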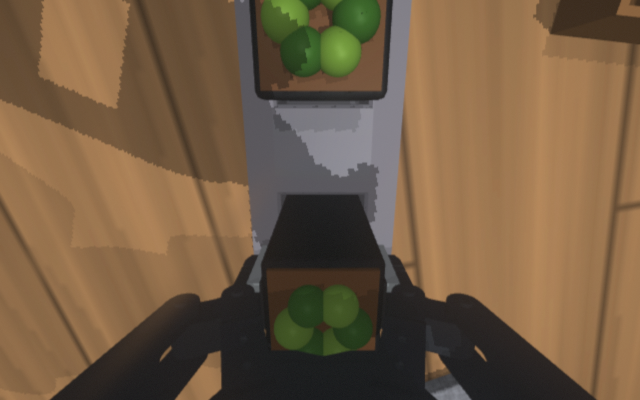

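Cell c weighs about 3.6 N with almost no lateral force, so it is the watered one. The picture shows it gripped square at about (323,310), and its neighbour b is seated. I'm drawing c out and carrying it over the other cells with its base above 0.19.

>>> jog_arm(
  series="0 0 0 0 0 -0.05 0.3;0 0 0 0 0 -0.15 0.3;0 0 0 0 0 -0.27 0.3;0 0 0 0 0 -0.4 0.3;0 0 0 0 0 -0.55 0.3;0 0 0 0 0 -0.7 0.3;0 0 0 0 0 -0.78 0.3;0 0 0 0 0 -0.8 0.3",
)

```text
time_s: 19.4
tool_pos: [0.5198, -0.2813, 0.1915]
tool_rot: [0.771, 0.637, 0.001, 0.002]
ft_force: [0.4, -0.7, -3.6]
gripper_width: 0.556
```

>>> jog_arm(
  series="0 0 0 0 0 -0.05 0.3;0 0 0 0 0 -0.15 0.3;0 0 0 0 0 -0.27 0.3;0 0 0 0 0 -0.4 0.3;0 0 0 0 0 -0.55 0.3;0 0 0 0 0 -0.7 0.3;0 0 0 0 0 -0.78 0.3;0 0 0 0 0 -0.8 0.3",
)

```text
time_s: 20.2
tool_pos: [0.5196, -0.2812, 0.287]
tool_rot: [0.771, 0.637, 0.0, 0.001]
ft_force: [0.2, -0.1, -3.0]
gripper_width: 0.555
```

>>> jog_arm(
  series="0 0 0 0.08 -0.01 0 0.3;0 0 0 0.2 -0.02 0 0.3;0 0 0 0.35 -0.03 0 0.3;0 0 0 0.5 -0.04 0 0.3;0 0 0 0.65 -0.06 0 0.3;0 0 0 0.8 -0.08 0 0.3;0 0 0 0.95 -0.09 0 0.3;0 0 0 1 -0.1 0 0.3",
)

```text
time_s: 21.0
tool_pos: [0.5297, -0.1579, 0.2851]
tool_rot: [0.77, 0.638, 0.0, -0.0]
ft_force: [0.1, 0.5, -3.4]
gripper_width: 0.552
```

>>> jog_arm(
  series="0 0 0 0.08 -0.01 0 0.3;0 0 0 0.2 -0.02 0 0.3;0 0 0 0.35 -0.03 0 0.3;0 0 0 0.5 -0.04 0 0.3;0 0 0 0.65 -0.06 0 0.3;0 0 0 0.8 -0.08 0 0.3;0 0 0 0.95 -0.09 0 0.3;0 0 0 1 -0.1 0 0.3",
)

```text
time_s: 21.8
tool_pos: [0.5406, -0.0389, 0.2853]
tool_rot: [0.77, 0.638, 0.0, -0.0]
ft_force: [0.1, -0.3, -3.1]
gripper_width: 0.554
```

>>> jog_arm(
  series="0 0 0 0.08 -0.01 0 0.3;0 0 -0.02 0.2 -0.02 0 0.3;0 0 -0.05 0.35 -0.03 0 0.3;0 0 -0.08 0.5 -0.04 0 0.3;0 0 -0.11 0.65 -0.06 0 0.3;0 0 -0.14 0.8 -0.08 0 0.3;0 0 -0.16 0.95 -0.09 0 0.3;0 0 -0.16 1 -0.1 0 0.3",
)

```text
time_s: 22.6
tool_pos: [0.5514, 0.0811, 0.2853]
tool_rot: [0.684, 0.73, 0.0, -0.0]
ft_force: [0.6, -0.4, -3.5]
gripper_width: 0.554
```

```bash
python3 - <<'E'
from h import *
s=bot.state();print(np.round(s["qpos"],4),s["tool_pos"],s["tool_rot"])
E
python3 st.py
```

```text
[1.2450e-01 2.6380e-01 1.7300e+00 4.0000e-04 1.1475e+00 5.9700e-02] [0.55143984 0.0811162  0.28530087] [ 6.83882270e-01  7.29592345e-01  2.18600861e-04 -5.73654066e-05]
22.8 [0.5511 0.0792 0.2852] w 0.5532935625291112 F [ 0.11  0.35 -3.61 -0.01  0.01 -0.03] [0.36 0.48 0.35 0.02 0.04 0.04] tq [ 5.900e-01 -4.869e+01 -3.091e+01  4.000e-02 -1.000e-02  1.000e-02] q [ 0.12  0.26  1.73 -0.    1.15  0.06]
```

>>> jog_arm(
  series="-0.02 0 0 0.05 0 0 0.3;-0.05 0 0 0.13 0 0 0.3;-0.08 0 0 0.22 0 0 0.3;-0.12 0 0 0.31 0 0 0.3;-0.16 0 0 0.4 0 0 0.3;-0.2 0 0 0.48 0 0 0.3;-0.22 0 0 0.54 0 0 0.3;-0.22 0 0 0.54 0 0 0.3",
)

```text
time_s: 23.6
tool_pos: [0.546, 0.1438, 0.2849]
tool_rot: [0.675, 0.718, 0.125, 0.118]
ft_force: [-0.3, 0.4, -3.8]
gripper_width: 0.554
```

Run:
```python
from h import *
from scipy.optimize import least_squares
s=bot.state();q=s["qpos"];print(np.round(q,4),np.round(s["tool_pos"],4),np.round(s["tool_rot"],3))
D=[([.423,1.63,1.089],(.156,.605,.231)),([.2638,1.73,1.1475],(.5511,.0792,.2853)),([.56,1.79,.79],(.5189,-.2808,.0932)),([.53,1.85,.76],(.5581,-.0757,.0932)),(list(q[1:3])+[q[4]],s["tool_pos"])]
f=lambda p,q:np.array([p[4]+p[0]*np.sin(q[0])+p[1]*np.sin(q[0]+q[1])+p[2]*np.sin(sum(q)),p[3]+p[0]*np.cos(q[0])+p[1]*np.cos(q[0]+q[1])+p[2]*np.cos(sum(q))])
g=lambda p:np.concatenate([[*(f(p,q)-[np.hypot(x[0],x[1]),x[2]])] for q,x in D]+[[ (p[4])*.1]])
r=least_squares(g,[.4,.4,.25,.35,0]);print(r.x.round(3),r.fun.round(4))
for z in (.204,.22,.25):
  k=least_squares(lambda q:np.r_[f(r.x,q)-[np.hypot(.558-(z-.204)*.837,.143),z],sum(q)-np.radians(140)],[.2,1.9,.3]);print(z,k.x,k.cost)
```

```text
[ 0.2746  0.1387  1.9356 -0.1072  0.733   0.2798] [0.546  0.1438 0.2849] [0.675 0.718 0.125 0.118]
[0.472 0.477 0.251 0.279 0.   ] [-0.0083  0.0063  0.0015  0.0027  0.0007 -0.0004  0.0052 -0.003   0.0009
 -0.0056  0.    ]
0.204 [0.18553462 2.19924284 0.05868349] 3.1172428004371264e-27
0.22 [0.13151895 2.21736395 0.09457805] 2.978912882181513e-29
0.25 [0.0292207  2.24539572 0.16884453] 1.1231363794444196e-19
```

>>> jog_arm(
  series="-0.02 0 0 0 -0.01 0.03 0.3;-0.04 0 0 0 -0.02 0.07 0.3;-0.06 0 0 0 -0.03 0.12 0.3;-0.08 0 0 0 -0.04 0.17 0.3;-0.1 0 0 0 -0.05 0.22 0.3;-0.12 0 0 0 -0.06 0.27 0.3;-0.13 0 0 0 -0.06 0.3 0.3;-0.13 0 0 0 -0.06 0.3 0.3",
)

```text
time_s: 24.4
tool_pos: [0.5522, 0.1433, 0.2481]
tool_rot: [0.66, 0.701, 0.196, 0.186]
ft_force: [0.1, -0.8, -3.0]
gripper_width: 0.556
```

```bash
cat > tgt.py <<'E'
from h import *
from scipy.spatial.transform import Rotation as Ro
import sys
tilt,dist=np.radians(float(sys.argv[1])),float(sys.argv[2])
L=np.array([.649,.149,.0955]);a=np.radians(4);dr=lambda th:np.array([-np.sin(th)*np.cos(a),-np.sin(th)*np.sin(a),np.cos(th)])
n=dr(np.radians(40))
s=bot.state();R=Ro.from_quat(s["tool_rot"]).as_matrix();p=np.array(s["tool_pos"])
b=p+.0717*R[:,2]-L;print(s["time_s"],"q",np.round(s["qpos"],3),"F",np.round(s["ft_force"],1),"dist",(b@n).round(4),"off",np.linalg.norm(b-b@n*n).round(4),"ang",np.arccos(-R[:,2]@n).round(3),"p",p.round(4))
z=-dr(tilt);x=np.array([-np.sin(a),np.cos(a),0]);T=np.stack([x,np.cross(z,x),z],1)
d=L+dist*n-.0717*z-p
print("turn",(Ro.from_matrix(R.T@T).as_rotvec()/(np.pi/2)).round(3),"shift",(R.T@d/.12).round(3))
E
python3 tgt.py 37 .078
```

```text
24.4 q [ 0.298  0.156  2.089 -0.338  0.381  0.518] F [ 0.1 -0.8 -3. ] dist 0.1083 off 0.013 ang 0.151 p [0.5522 0.1433 0.2481]
turn [-0.063  0.004 -0.004] shift [-0.008 -0.128  0.269]
```

>>> jog_arm(
  series="-0.005 0 0 0 -0.015 0.03 0.3;-0.015 0 0 0 -0.03 0.07 0.3;-0.025 0 0 0 -0.05 0.12 0.3;-0.035 0 0 0 -0.07 0.17 0.3;-0.045 0 0 0 -0.09 0.21 0.3;-0.055 0 0 0 -0.11 0.24 0.3;-0.06 0 0 0 -0.13 0.27 0.3;-0.06 0 0 0 -0.13 0.27 0.3",
)

```text
time_s: 25.2
tool_pos: [0.5562, 0.1444, 0.2126]
tool_rot: [0.65, 0.691, 0.23, 0.217]
ft_force: [0.6, 0.6, -3.8]
gripper_width: 0.557
```

```bash
python3 tgt.py 38 .073
python3 - <<'E'
from h import *
P=[]
for n in ("scene","top"):
    c=bot.read_camera(n);np.savez(n+"1.npz",**c);u,v=map(int,proj(c,(.6,.145,.15)));u=min(max(u,60),580);v=max(v,60)
    print(n,u-60,v-60);P.append(cv2.resize(c["color"][v-60:v+60,u-60:u+60],(400,400),interpolation=cv2.INTER_CUBIC))
cv2.imwrite("pics/f1.png",np.hstack(P)[:,:,::-1])
E
```

```text
25.2 q [ 0.311  0.224  2.168 -0.893  0.192  1.084] F [ 0.6  0.6 -3.8] dist 0.0779 off 0.0015 ang 0.055 p [0.5562 0.1444 0.2126]
turn [-0.013  0.003 -0.004] shift [-0.015 -0.011  0.041]
scene 291 174
top 200 122
```

View pics/f1.png

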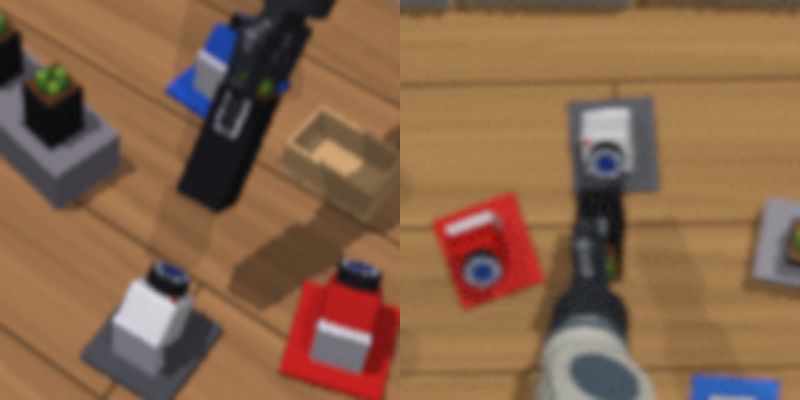

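The view shows the cell tipped, with its underside towards the white camera: lower end at (212,195) in the left half, lens at (170,270). In the top half, cell and lens line up along the axis with a clear gap. I'll trim it 5 mm closer, then check the dry cells and the other objects.

>>> jog_arm(
  series="0 0 0 0 0 0.01 0.3;0 0 0 -0.005 0 0.02 0.3;0 0 0 -0.01 0 0.03 0.3;0 0 0 -0.01 0 0.04 0.3;0 0 0 -0.01 0 0.04 0.3;0 0 0 -0.01 0 0.04 0.3;0 0 0 -0.01 0 0.04 0.3;0 0 0 -0.01 0 0.04 0.3",
)

```text
time_s: 26.1
tool_pos: [0.5592, 0.1438, 0.2094]
tool_rot: [0.65, 0.691, 0.231, 0.217]
ft_force: [-0.2, 0.1, -4.4]
gripper_width: 0.552
```

```bash
python3 tgt.py 38 .073; python3 st.py
python3 - <<'E'
from h import *
for n,R in (("top",(170,230,300,400)),("scene",(150,235,250,330))):
  c=bot.read_camera(n); o=load(n+"0.npz")
  for k in (o,c):
    h=cv2.cvtColor(k["color"],cv2.COLOR_RGB2HSV);m=np.zeros(h.shape[:2],np.uint8);q=h[R[0]:R[1],R[2]:R[3]]
    m[R[0]:R[1],R[2]:R[3]]=(q[:,:,0]>30)&(q[:,:,0]<75)&(q[:,:,1]>90)&(q[:,:,2]>50)
    _,_,st,ce=cv2.connectedComponentsWithStats(m);print(n,[(b.round(1).tolist(),int(a[4])) for a,b in zip(st[1:],ce[1:]) if a[4]>25])
# cell axis/base from the scene view: dark tilted outline vs prediction
s=bot.state();print("v",np.abs(s["joint_velocities"]).max().round(4))
E
```

```text
26.1 q [ 0.307  0.234  2.166 -0.921  0.183  1.11 ] F [-0.2  0.1 -4.4] dist 0.0735 off 0.0009 ang 0.054 p [0.5592 0.1438 0.2094]
turn [-0.012  0.003 -0.004] shift [-0.009 -0.015  0.005]
26.3 [0.5592 0.1438 0.2094] w 0.5547071627842434 F [-0.41 -0.01 -3.31 -0.05  0.68 -0.03] [0.3  0.6  0.37 0.01 0.02 0.02] tq [ -0.   -39.4  -23.38  -0.52  -1.41  -0.  ] q [ 0.31  0.23  2.17 -0.92  0.18  1.11]
top [([323.2, 194.2], 73), ([352.1, 199.1], 75), ([381.2, 204.1], 75)]
top [([323.1, 194.2], 74), ([352.2, 199.2], 73)]
scene [([270.5, 165.8], 48), ([287.6, 181.1], 57), ([306.0, 197.7], 60)]
scene [([287.9, 181.1], 56), ([306.2, 197.5], 65)]
v 0.0011
```

Run:
```python
from h import *
from scipy.spatial.transform import Rotation as Ro
c=load("scene1.npz");R=Ro.from_quat([.65,.691,.23,.217]).as_matrix();p=np.array([.5562,.1444,.2126])
for a in (-1,1):
  for b in (-1,1): print((proj(c,p+R@[.024*a,.024*b,.0717])-[291,174])*400/120)
```

```text
[191.20688648 182.40013013]
[170.60672459 191.00539165]
[234.41595361 205.90394685]
[215.0485904  215.49506195]
```

The predicted base corners fall within about 3 source pixels of those seen, so the cell has not slipped in the grip. Handing in.

```bash
python3 -c "
from plant import bot
print(bot.hand_in())"
```

```text
the job is handed in; nothing more can be done
None
```

I found the watered cell, drew it out and handed the job in at about 26 s of the 58 s allowed, with the cell still in the gripper. No verdict was reported.

- **Finding it:** I lifted each cell about 13 mm in its well. The loads were about 1.5 N, 1.25 N and 3.6 N. The heavy one is the right-hand cell, farthest from the root camera. I put the two dry ones back before drawing it out.
- **Final pose:** By my calculation from the arm pose, the underside is 73 mm from the glass and about 1 mm off the lens axis. It is tilted 0.054 rad from that axis. I left it about 3 degrees short of 40 on purpose, to keep joints 4 and 5 away from their limits. The arm was still (joint speed 0.001 rad/s) and the load steady at about 3.3–3.6 N.
- **Dry cells:** Both show in their starting places to within 0.3 pixel in the top and scene views.
- **Cell in the grip:** The base corners seen in the scene picture were up to about 3 pixels (roughly 5–10 mm) from the predicted ones. I read them by eye from a blurred crop, just before a last 5 mm shift. I took that as no real slip, but it is the weakest of the checks.
- **Other objects:** I saw nothing touched or moved, but I did not measure the pots, jar, brush and label box one by one.

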